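Dry-assemble a pegged knock-down bench trestle

TASK

Put the little trestle together dry: lay the stretcher across between the two upright ends so that its tenons go right down into their slots, then drop each peg fully home into the stretcher hole it fits, the thick peg in the wide hole and the thin peg in the narrow one. Last, lay the beam on top of both ends, between their upstands and overhanging evenly. Leave the bench dog where it stands.

Things in the scene. Friction and masses are not known exactly. Their poses are not given: they have to be found in the camera images.
- trestle_ends: Fixed. Two brown upright ends (|y| 60-76 mm, 90 wide in x) on a pale wooden board 125x196x18. Origin: centre of board's underside; y from end to end. Slots along y, open at top, |x|<21, floor z 58. Cheeks' tops z 110, edges bevelled 8 deep; upstands |x| 35-45 to z 125. Stretcher home: its origin at (0,0,58), beam home: (0,0,110), y along this y, either way round.
- stretcher: Loose brown bar, 240 mm long (y), 22 thick (z), lying flat, holes upright. Middle |y|<56 is 52 wide (x): grasp it there across x; beyond it tenons 36 wide. Wide hole, 26 across, at y=+100; narrow hole, 19 across, at y=-100. Origin: centre of underside. Home in the slots: 3 mm play each way across, 4 lengthwise; its top is 80 mm above the bench, holes just outside the ends. 0.13 kg.
- peg_thick: Loose dark turned peg standing upright, 54 mm tall: tail 22 in diameter, 34 long, foot tapered to 16; head 32 in diameter, 20 high, to grasp it by. Origin: centre of the foot's underside, z up the peg. Fits the wide hole; home, the head rests on the stretcher and the origin is 12 mm below the stretcher's underside. 35 g.
- peg_thin: Loose dark turned peg standing upright, 54 mm tall: tail 15 in diameter, 34 long, foot tapered to 9; head 24 in diameter, 20 high, to grasp it by. Origin: centre of the foot's underside, z up the peg. Fits the narrow hole (drops through the wide one); home, the head rests on the stretcher and the origin is 12 mm below the stretcher's underside. 35 g.
- top_beam: Loose brown plain board without holes, 260 mm long (y), 62 wide (x), 18 thick (z), lying flat. Origin: centre of underside. Grasp at mid length across x. It lies on the ends' cheeks between the upstands (4 mm play each way across), over the pegs. 0.2 kg.
- bench_dog: Bystander, loose: plain headless wooden cylinder, 38 mm in diameter, 54 tall, standing beside the pegs. Origin: centre of its underside.
Mind the look-alikes: they are no part of the job. What is shaped like the peg_thick but blue is not meant. What is shaped like the peg_thin but turquoise is not meant.

How it is judged:
By the outcome, as a careful person would: the job done as asked, in the order asked, and still so for the second after the job is handed in, with the robot touching nothing.
It also fails if it takes over 109 s, if anything falls off the work surface, if the arm or the gripper's body presses on something with over 40 N, if the wrist force passes 120 N, or if a joint passes its speed limit or range.

ROBOT

A 7-joint arm with a two-finger parallel gripper is mounted at the origin on a cart in front of the work surface, level with it; the furniture and walls round the work are solid. World frame = base frame: x ahead of the robot, y to its left, z up, the work surface at z = 0. Lengths are in m, angles in rad, forces in N, time in s.
With the tool pointing down it reaches from about 0.4 to 0.9 m from the base axis. Payload 5.6 kg.
Tool frame: the origin (TCP) lies midway between the tips of the shut fingers; the grasp point (between the pads) lies 19 mm behind it; z points along the fingers, y is the line along which they close (so a half turn about z gives the same grasp; the last joint's range is limited). The gripper opens to 92 mm and grips with 3 to 60 N. Pads are 20 mm wide; open, the fingers measure 128 mm over their backs; the gripper's body (75 mm by 189 mm) begins 69 mm behind the grasp point.
Start: joints at [1.145, 0.468, -0.012, 1.603, 0.006, 1.071, -0.056], TCP at [0.243, -0.603, 0.215] pointing down, gripper open.
Joint ranges: [-2.53, 2.53], [-0.31, 2.02], [-1.57, 1.55], [0.28, 2.44], [-1.29, 4.43], [0.15, 1.84], [-2.92, 2.92]. Speed limits (rad/s): [2.57, 2.57, 3.14, 3.14, 3.14, 3.14, 3.14].

INTERFACE

Orientations are given as a rotation vector (axis times angle).
In Python, from cell import sense, camera, hand_in gives the robot as it stands. The module is installed in compiled form; this text tells all that it offers.
- The arm moves only by the tool arm_command, never from a script. Its argument "plan" is a list of rows, each an object of numbers: "rx", "ry", "rz": the turn, a rotation vector about the world's x, y, z in rad; "tx", "ty", "tz": the shift along the world's x, y, z in m; "hand": the opening, from 0 (shut) to 1 (fully open). In form: [{"rx": .., "ry": .., "rz": .., "tx": .., "ty": .., "tz": .., "hand": ..}, ...]. A call has exactly 10 rows; each row shifts and turns the commanded pose from where the row before left it; what a row does not reach is not made up. A row lasts 1/8 s, in which the tool goes at most 62.5 mm and 10.7 degrees, less where a joint would pass 70% of its speed; a pose out of reach is approached as far as the arm can. A call is refused whole if a number of a shift passes 0.0625 or a number of a turn 0.188, either way. A call with a gripper value outside its range is refused whole. The fingers move at their own pace and stop on an object; "newtons" is the grip in N (left out, the last holds). Time passes only in rows, so rows that do not move let the fingers close, or fill a call up. It gives the time, the measured TCP pose, the force, the opening and the grip force at its end, in the units of the state.
- sense(): the state, without advancing time (a new reading comes with each control period).
- camera(name): name is "scene" or "side" or "wrist"; returns a dict with "frame" (384x512x3 uint8, red, green, blue), "intrinsics" (3x3 intrinsics, pixels), "xyz" and "rotation" of the camera in the world. Camera axes: x right, y down, z forward; pixel columns grow to the right and rows downward; lengths in m; the calibration is good to about 2 mm. A picture is of the moment at which its call begins. There is no depth.
- hand_in(): hands the job in; it is judged then, once.
The state is a dict: "clock": time; "q": joint angles; "joint_velocities": joint speeds; "joint_torque": joint torques, N m; "eef_pos": TCP position; "tool_rot": TCP orientation; "force": force on the tool from outside, world axes, zero at the start; "moment": the same for the moment, N m; "grip_width": finger opening in m; "finger_force": force on a finger pad.
Only numpy, scipy, OpenCV 4.12 (cv2) and the standard library are available. Lean on these libraries where they do the work, as an engineer would, in place of code of your own. Each camera call takes 0.05 s, during which the arm holds its last target. There are 200 camera calls.

## Working session

There is one attempt and no reset: what is moved stays moved. The work goes in short steps, Python scripts to look and compute and a tool call to move; the robot and the scene stay as the last step left them, time stands still between calls to the robot, and variables do not carry over. Pictures are saved under pics/ and viewed, at most 14 in all, crops included, and the job is handed in when it is done.

Besides the shell and the picture viewer there is one more tool, called as name(argument=value, ...), one argument or row to a line, values as JSON. arm_command: Moves the arm, as the interface text tells. Its arguments: {"type":"object","properties":{"plan":{"type":"array","items":{"type":"object","properties":{"rx":{"type":"number"},"ry":{"type":"number"},"rz":{"type":"number"},"tx":{"type":"number"},"ty":{"type":"number"},"tz":{"type":"number"},"hand":{"type":"number"}}}},"newtons":{"type":"number"}},"required":["plan"]}

```bash
mkdir -p pics; python3 - <<'E'
from cell import sense,camera
import cv2,numpy as np
s=sense();print({k:np.round(v,3) for k,v in s.items()})
for n in("scene","side"):
    c=camera(n);cv2.imwrite(f"pics/{n}0.png",c["frame"][:,:,::-1]);print(n,c["intrinsics"],c["xyz"],c["rotation"])
E
```

```text
{'clock': np.float64(0.0), 'q': array([ 1.145,  0.468, -0.012,  1.604,  0.006,  1.071, -0.056]), 'joint_velocities': array([-0.001, -0.   , -0.001, -0.001, -0.   , -0.001,  0.   ]), 'joint_torque': array([ 1.0000e-03, -5.2058e+01, -1.2000e-02, -2.4375e+01, -5.7000e-02,
        1.7000e-02,  0.0000e+00]), 'eef_pos': array([ 0.243, -0.602,  0.214]), 'tool_rot': array([-3.083e+00, -5.970e-01,  1.000e-03]), 'force': array([ 0.319, -0.046,  0.25 ]), 'moment': array([-0.016,  0.002,  0.006]), 'finger_force': np.float64(0.0), 'grip_width': np.float64(0.092)}
scene [[434.07389664   0.         258.84937248]
 [  0.         434.07389664 192.52700665]
 [  0.           0.           1.        ]] [-0.16772116 -0.57044043  0.49917996] [-1.87108993  0.87949753 -0.56339761]
side [[348.38315163   0.         256.96665773]
 [  0.         348.38315163 182.77116539]
 [  0.           0.           1.        ]] [0.43006128 0.84849816 0.58555756] [-0.13648473  2.70010071 -1.47711166]
```

View pics/scene0.png

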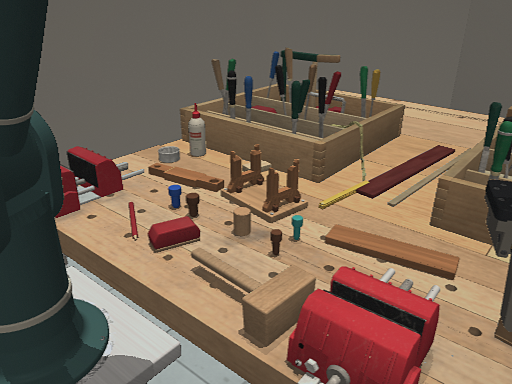

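View pics/side0.png

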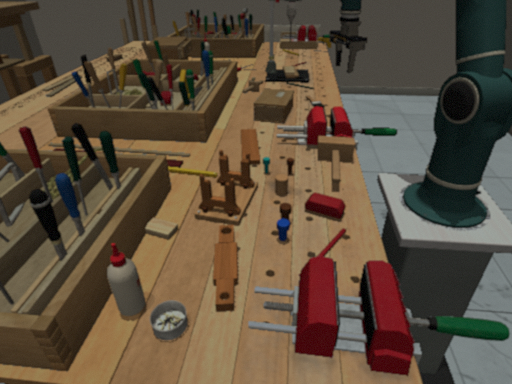

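The scene picture shows the ends at about (265,188), the stretcher at (185,177), the beam at (390,250), the thick peg at (193,204), the thin peg at (276,240), the dog at (242,220), and the blue and turquoise decoys at (175,196) and (297,227). In the side picture the stretcher is at (226,267), the beam at (249,145), the thick peg at (286,210) and the thin peg at (290,165). I'll enlarge both for finer pixels.

```bash
cat > h.py <<'E'
import numpy as np,cv2
from cell import sense,camera
from scipy.spatial.transform import Rotation as R
def ray(c,p):
    d=np.linalg.inv(c["intrinsics"])@np.array([p[0],p[1],1.])
    return np.array(c["xyz"]),R.from_rotvec(c["rotation"]).as_matrix()@d
def onz(c,p,z):
    o,d=ray(c,p);return o+d*(z-o[2])/d[2]
def tri(c1,p1,c2,p2):
    o1,d1=ray(c1,p1);o2,d2=ray(c2,p2)
    t=np.linalg.lstsq(np.c_[d1,-d2],o2-o1,rcond=None)[0]
    a,b=o1+t[0]*d1,o2+t[1]*d2
    return (a+b)/2,np.linalg.norm(a-b)
def crop(c,name,x0,y0,w,h,k):
    f=cv2.resize(c["frame"][y0:y0+h,x0:x0+w,::-1],None,fx=k,fy=k,interpolation=cv2.INTER_CUBIC)
    cv2.imwrite(f"pics/{name}.png",f)
E
python3 - <<'E'
from h import *
s=camera("scene");d=camera("side")
crop(s,"s1",140,130,330,150,2.4)
crop(d,"d1",190,110,120,210,2.8)
for n,a,b in(("stretcher",(185,177),(226,267)),("beam",(390,250),(249,145)),("thick",(193,197),(286,206)),("thin",(276,233),(290,160)),("blue",(175,188),(284,224)),("turq",(297,218),(266,160)),("dog",(242,212),(281,180))):
    print(n,np.round(tri(s,a,d,b)[0],3),tri(s,a,d,b)[1].round(4),onz(s,a,.02)[:2].round(3),onz(d,b,.02)[:2].round(3))
E
```

```text
stretcher [0.568 0.298 0.003] 0.0054 [0.547 0.271] [0.562 0.316]
beam [ 0.59  -0.305  0.007] 0.0016 [ 0.568 -0.312] [ 0.587 -0.28 ]
thick [0.439 0.119 0.049] 0.0006 [0.477 0.163] [0.439 0.08 ]
thin [ 0.435 -0.127  0.049] 0.0012 [ 0.473 -0.098] [ 0.435 -0.181]
blue [0.442 0.19  0.048] 0.0036 [0.483 0.237] [0.441 0.157]
turq [ 0.512 -0.123  0.048] 0.0013 [ 0.556 -0.095] [ 0.515 -0.174]
dog [ 0.459 -0.013  0.046] 0.0027 [0.497 0.019] [ 0.459 -0.052]
```

View pics/s1.png

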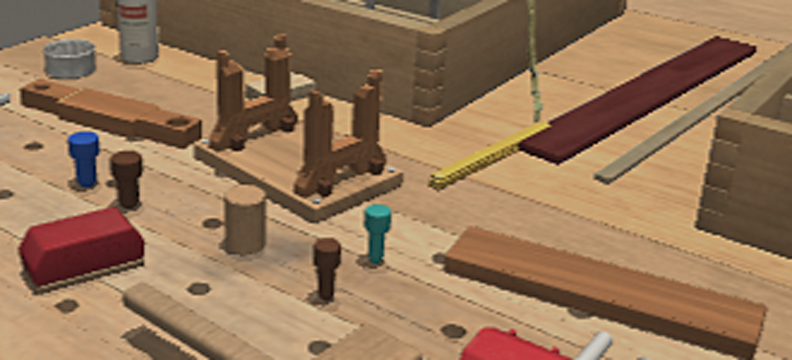

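View pics/d1.png

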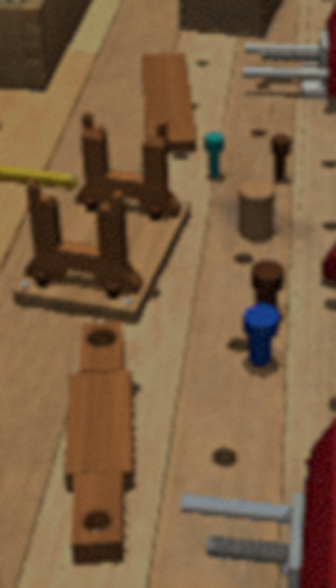

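The s1 crop shows the stretcher with its bigger hole at crop (180,122), next to the ends, and the small hole at (40,92). The board corners are at (195,152), (317,217) and (402,178), and the beam runs from (445,262) to (765,303). The d1 crop shows the holes at (102,338) wide and (97,519) narrow.

```bash
python3 - <<'E'
from h import *
s=camera("scene");d=camera("side")
S=lambda x,y:(140+(x+.5)/2.4-.5,130+(y+.5)/2.4-.5)
D=lambda x,y:(190+(x+.5)/2.8-.5,110+(y+.5)/2.8-.5)
for n,a,b,z in(("wide",(180,122),(102,338),.022),("narrow",(40,92),(97,519),.022)):
    print(n,onz(s,S(*a),z).round(3),onz(d,D(*b),z).round(3))
for n,a,b,z in (("bL_",(195,152),None,.018),("b",(317,217),(190,205),.018),("b",(402,178),None,.018),("b",None,(15,290),.018),("b",(195,152),(130,304),.018),
  ("beam",(469,229),(150,150),.018),("beam",(445,262),(195,141),.018),("beam",(765,303),None,.018),("beam",None,(142,54),.018),("beam",(755,330),(187,53),.018),
  ("up",(229,52),None,.125),("up",(279,37),None,.125),("up",(319,93),None,.125),("up",(374,73),None,.125),
  ("up",None,(36,188),.125),("up",None,(112,198),.125),("up",None,(87,118),.125),("up",None,(163,125),.125)):
    print(n,onz(s,S(*a),z)[:2].round(3) if a else '-',onz(d,D(*b),z)[:2].round(3) if b else '-')
for n,a,b in (("thick",(126,156),(267,268)),("thin",(327,244),(282,139)),("dog",(245,192),(257,186)),("blue",(83,137),(261,312)),("turq",(378,210),(214,135))):
    print(n,onz(s,S(*a),.054)[:2].round(3),onz(d,D(*b),.054)[:2].round(3))
c=camera("wrist");print(c["xyz"],c["rotation"],c["intrinsics"])
E
```

```text
wide [0.58  0.189 0.022] [0.583 0.198 0.022]
narrow [0.534 0.377 0.022] [0.551 0.393 0.022]
bL_ [0.541 0.129] -
b [ 0.514 -0.055] [ 0.529 -0.033]
b [ 0.633 -0.071] -
b - [0.679 0.132]
b [0.541 0.129] [0.567 0.143]
beam [ 0.587 -0.176] [ 0.589 -0.149]
beam [ 0.523 -0.189] [ 0.538 -0.175]
beam [ 0.638 -0.424] -
beam - [ 0.639 -0.423]
beam [ 0.594 -0.43 ] [ 0.576 -0.432]
up [0.576 0.11 ] -
up [0.645 0.101] -
up [ 0.55  -0.027] -
up [ 0.625 -0.037] -
up - [0.652 0.118]
up - [0.581 0.128]
up - [ 0.632 -0.021]
up - [ 0.553 -0.012]
thick [0.438 0.122] [0.441 0.123]
thin [ 0.432 -0.128] [ 0.434 -0.123]
dog [ 0.457 -0.015] [ 0.457 -0.019]
blue [0.44  0.187] [0.444 0.188]
turq [ 0.508 -0.127] [ 0.511 -0.126]
[ 0.31280395 -0.57338859  0.38425924] [ 2.40808878 -1.62622664 -0.22511443] [[312.12496857   0.         253.15040748]
 [  0.         312.12496857 193.56135477]
 [  0.           0.           1.        ]]
```

arm_command(
  plan=[
    {"tx": 0.02,"ty": 0.056,"tz": 0.004,"rz": 0.085,"hand": 1},
    {"tx": 0.02,"ty": 0.056,"tz": 0.004,"rz": 0.085,"hand": 1},
    {"tx": 0.02,"ty": 0.056,"tz": 0.004,"rz": 0.085,"hand": 1},
    {"tx": 0.02,"ty": 0.056,"tz": 0.004,"rz": 0.085,"hand": 1},
    {"tx": 0.02,"ty": 0.056,"tz": 0.004,"rz": 0.085,"hand": 1},
    {"tx": 0.02,"ty": 0.056,"tz": 0.004,"rz": 0.085,"hand": 1},
    {"tx": 0.02,"ty": 0.056,"tz": 0.004,"rz": 0.085,"hand": 1},
    {"tx": 0.02,"ty": 0.056,"tz": 0.004,"rz": 0.085,"hand": 1},
    {"tx": 0.02,"ty": 0.056,"tz": 0.004,"rz": 0.085,"hand": 1},
    {"tx": 0.02,"ty": 0.056,"tz": 0.004,"rz": 0.085,"hand": 1},
  ],
  newtons=20,
)

```text
$.plan[0]: bad value
```

```bash
python3 - <<'E'
from h import *
c=camera("wrist");crop(c,"w1",0,0,512,384,1.5)
np.savez("w1.npz",**c);s=sense();M=R.from_rotvec(s["tool_rot"]).as_matrix();print(s["eef_pos"],np.degrees(np.arctan2(M[1,0],M[0,0])),s["q"].round(2))
E
```

```text
[ 0.24274965 -0.60288258  0.21446053] 21.929694086335264 [ 1.14  0.47 -0.01  1.6   0.01  1.07 -0.06]
```

View pics/w1.png

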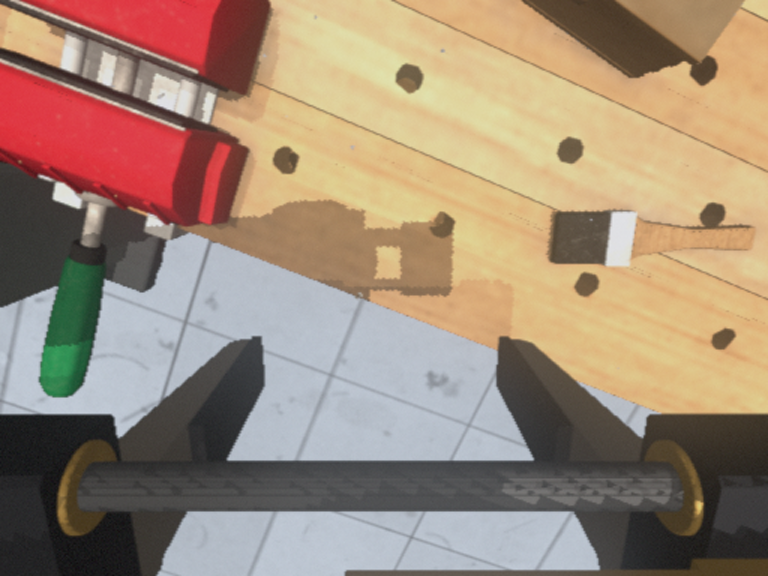

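The call was refused because of missing keys, so nothing has moved. The wrist picture only shows the fingers at the bottom, with the vise and brush beyond. I'll resend it with every field filled in.

arm_command(
  plan=[
    {"tx": 0.02,"ty": 0.056,"tz": 0.004,"rx": 0,"ry": 0,"rz": 0.085,"hand": 1},
    {"tx": 0.02,"ty": 0.056,"tz": 0.004,"rx": 0,"ry": 0,"rz": 0.085,"hand": 1},
    {"tx": 0.02,"ty": 0.056,"tz": 0.004,"rx": 0,"ry": 0,"rz": 0.085,"hand": 1},
    {"tx": 0.02,"ty": 0.056,"tz": 0.004,"rx": 0,"ry": 0,"rz": 0.085,"hand": 1},
    {"tx": 0.02,"ty": 0.056,"tz": 0.004,"rx": 0,"ry": 0,"rz": 0.085,"hand": 1},
    {"tx": 0.02,"ty": 0.056,"tz": 0.004,"rx": 0,"ry": 0,"rz": 0.085,"hand": 1},
    {"tx": 0.02,"ty": 0.056,"tz": 0.004,"rx": 0,"ry": 0,"rz": 0.085,"hand": 1},
    {"tx": 0.02,"ty": 0.056,"tz": 0.004,"rx": 0,"ry": 0,"rz": 0.085,"hand": 1},
    {"tx": 0.02,"ty": 0.056,"tz": 0.004,"rx": 0,"ry": 0,"rz": 0.085,"hand": 1},
    {"tx": 0.02,"ty": 0.056,"tz": 0.004,"rx": 0,"ry": 0,"rz": 0.085,"hand": 1},
  ],
  newtons=20,
)

```text
clock: 1.65
eef_pos: [0.4432, -0.0413, 0.2552]
tool_rot: [2.56, 1.818, 0.001]
force: [1.5, -0.4, -0.1]
grip_width: 0.0918
finger_force: 0.0
```

```bash
python3 - <<'E'
from h import *
c=camera("wrist");crop(c,"w2",0,0,512,384,1.5)
s=sense();M=R.from_rotvec(s["tool_rot"]).as_matrix();print(s["eef_pos"],np.degrees(np.arctan2(M[1,0],M[0,0])),s["q"].round(2))
E
```

```text
[ 0.44557663 -0.03307857  0.25619028] 71.48432738986772 [ 0.52  0.11 -0.55  2.    0.06  1.04 -0.38]
```

View pics/w2.png

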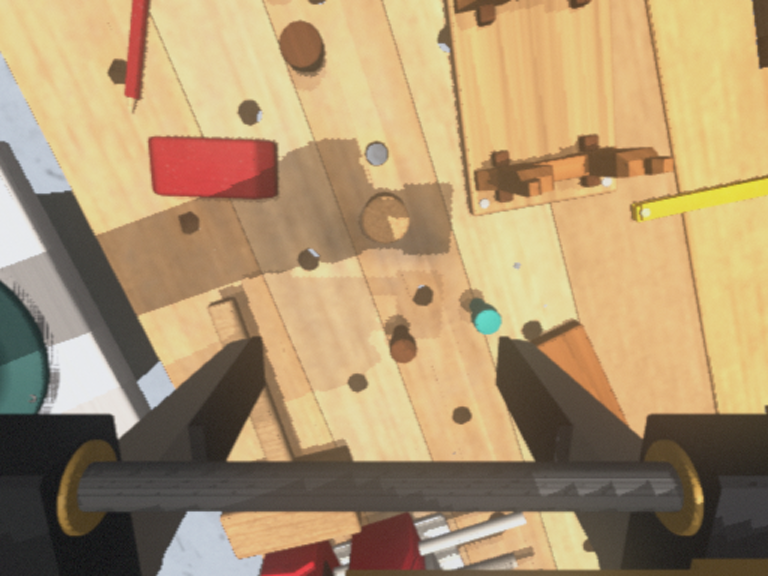

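The thin peg is at (403,345), the turquoise decoy at (487,320), the dog at (385,217), the thick peg at (302,47), and the board runs from (478,210) rightwards. I'll move on towards the stretcher.

arm_command(
  plan=[
    {"tx": 0.012,"ty": 0.028,"tz": 0.006,"rx": 0,"ry": 0,"rz": 0.06,"hand": 1},
    {"tx": 0.012,"ty": 0.028,"tz": 0.006,"rx": 0,"ry": 0,"rz": 0.06,"hand": 1},
    {"tx": 0.012,"ty": 0.028,"tz": 0.006,"rx": 0,"ry": 0,"rz": 0.06,"hand": 1},
    {"tx": 0.012,"ty": 0.028,"tz": 0.006,"rx": 0,"ry": 0,"rz": 0.06,"hand": 1},
    {"tx": 0.012,"ty": 0.028,"tz": 0.006,"rx": 0,"ry": 0,"rz": 0.06,"hand": 1},
    {"tx": 0.012,"ty": 0.028,"tz": 0.006,"rx": 0,"ry": 0,"rz": 0.06,"hand": 1},
    {"tx": 0.012,"ty": 0.028,"tz": 0.006,"rx": 0,"ry": 0,"rz": 0.06,"hand": 1},
    {"tx": 0.012,"ty": 0.028,"tz": 0.006,"rx": 0,"ry": 0,"rz": 0.06,"hand": 1},
    {"tx": 0,"ty": 0,"tz": 0,"rx": 0,"ry": 0,"rz": 0,"hand": 1},
    {"tx": 0,"ty": 0,"tz": 0,"rx": 0,"ry": 0,"rz": 0,"hand": 1},
  ],
)

```text
clock: 2.95
eef_pos: [0.5385, 0.18, 0.3022]
tool_rot: [2.06, 2.372, -0.002]
force: [0.4, -0.3, -0.3]
grip_width: 0.0921
finger_force: 0.0
```

```bash
python3 - <<'E'
from h import *
c=camera("wrist");crop(c,"w3",0,0,512,384,1.5)
s=sense();M=R.from_rotvec(s["tool_rot"]).as_matrix();print(s["eef_pos"],np.degrees(np.arctan2(M[1,0],M[0,0])),s["q"].round(2),s["joint_velocities"].round(3))
E
```

```text
[0.53856373 0.17968098 0.30224128] 98.03012299478208 [ 0.18  0.34 -0.71  1.67  0.23  1.22 -0.44] [ 0.007 -0.007  0.002  0.001 -0.     0.001  0.   ]
```

View pics/w3.png

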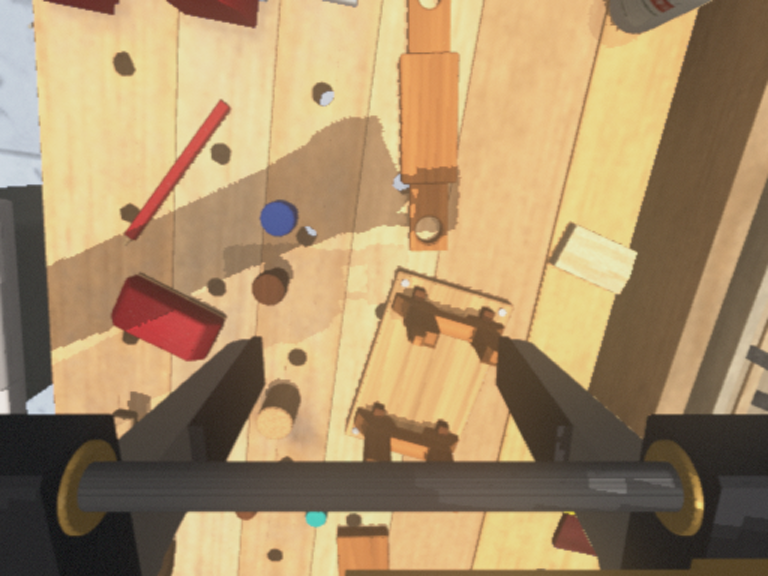

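The picture shows the stretcher's middle with corners (401,55), (458,53), (457,183) and (402,180) and the wide hole at (428,228). The board corners are at (398,268), (512,305) and (346,432), with the upstand tops near (415,293) and (490,315).

```bash
python3 - <<'E'
from h import *
c=camera("wrist");q=lambda x,y:((x+.5)/1.5-.5,(y+.5)/1.5-.5)
P=lambda x,y,z:onz(c,q(x,y),z)[:2]
m=[P(*p,.022) for p in((401,55),(459,53),(457.5,184),(402,181))]
for p in m:print("mid",p.round(4))
w=P(428,228,.022);print("wide",w.round(4),"edge near",P(413,249,.022).round(4),P(447,248,.022).round(4))
ce=sum(m)/4;v=(m[0]+m[1]-m[2]-m[3]);print("ctr",ce.round(4),"len",np.linalg.norm(v)/2,"w",np.linalg.norm(m[0]-m[1]),np.linalg.norm(m[2]-m[3]),"yaw",np.degrees(np.arctan2(-v[0],v[1])),"wide dist",np.linalg.norm(w-ce))
b=[P(*p,.018) for p in((398,268),(512,305),(346,432))]
for p in b:print("board",p.round(4))
print("board ctr",((b[1]+b[2])/2).round(4),np.linalg.norm(b[0]-b[1]),np.linalg.norm(b[0]-b[2]),"yaw",[np.degrees(np.arctan2(-u[0],u[1])) for u in (b[0]-b[2],)],np.degrees(np.arctan2((b[0]-b[1])[1],(b[0]-b[1])[0]))-180)
crop(c,"w3c",225,165,130,145,4)
E
```

```text
mid [0.533  0.3449]
mid [0.583  0.3535]
mid [0.6023 0.2434]
mid [0.5503 0.2389]
wide [0.5818 0.1988] edge near [0.5707 0.1765] [0.6034 0.1821]
ctr [0.5671 0.2952] len 0.1096222855677409 w 0.05067794031243664 0.052207748693672 yaw 9.598369565767236 wide dist 0.09753360121292307
board [0.5594 0.1548]
board [0.68   0.1328]
board [ 0.5305 -0.0366]
board ctr [0.6052 0.0481] 0.12257900381003707 0.1935147025361811 yaw [np.float64(-8.598875608642826)] -10.312322942779133
```

View pics/w3c.png

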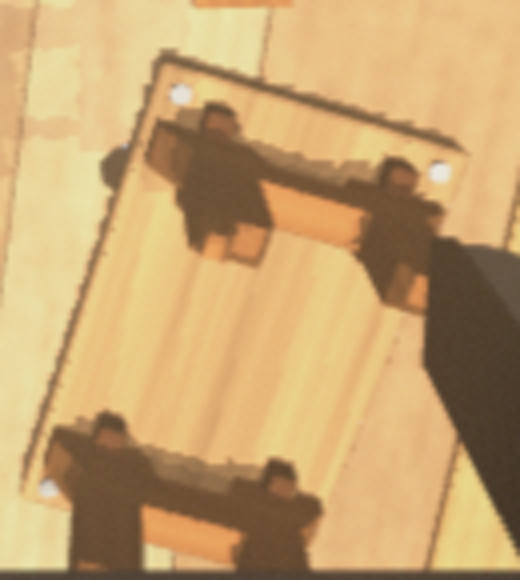

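arm_command(
  plan=[
    {"tx": 0.01,"ty": 0.039,"tz": -0.03,"rx": 0,"ry": 0,"rz": 0.028,"hand": 1},
    {"tx": 0.01,"ty": 0.039,"tz": -0.03,"rx": 0,"ry": 0,"rz": 0,"hand": 1},
    {"tx": 0.01,"ty": 0.039,"tz": -0.03,"rx": 0,"ry": 0,"rz": 0,"hand": 1},
    {"tx": 0,"ty": 0,"tz": -0.05,"rx": 0,"ry": 0,"rz": 0,"hand": 1},
    {"tx": 0,"ty": 0,"tz": -0.05,"rx": 0,"ry": 0,"rz": 0,"hand": 1},
    {"tx": 0,"ty": 0,"tz": -0.05,"rx": 0,"ry": 0,"rz": 0,"hand": 1},
    {"tx": 0,"ty": 0,"tz": -0.03,"rx": 0,"ry": 0,"rz": 0,"hand": 1},
    {"tx": 0,"ty": 0,"tz": -0.02,"rx": 0,"ry": 0,"rz": 0,"hand": 1},
    {"tx": 0,"ty": 0,"tz": -0.007,"rx": 0,"ry": 0,"rz": 0,"hand": 1},
    {"tx": 0,"ty": 0,"tz": 0,"rx": 0,"ry": 0,"rz": 0,"hand": 1},
  ],
)

```text
clock: 4.3
eef_pos: [0.5692, 0.2981, 0.0062]
tool_rot: [2.025, 2.401, 0.001]
force: [0.1, 0.8, -0.2]
grip_width: 0.0918
finger_force: 0.0
```

arm_command(
  plan=[
    {"tx": 0,"ty": 0,"tz": 0,"rx": 0,"ry": 0,"rz": 0,"hand": 0.3},
    {"tx": 0,"ty": 0,"tz": 0,"rx": 0,"ry": 0,"rz": 0,"hand": 0.3},
    {"tx": 0,"ty": 0,"tz": 0,"rx": 0,"ry": 0,"rz": 0,"hand": 0.3},
    {"tx": 0,"ty": 0,"tz": 0,"rx": 0,"ry": 0,"rz": 0,"hand": 0.3},
    {"tx": 0,"ty": 0,"tz": 0,"rx": 0,"ry": 0,"rz": 0,"hand": 0.3},
    {"tx": 0,"ty": 0,"tz": 0.01,"rx": 0,"ry": 0,"rz": 0,"hand": 0.3},
    {"tx": 0,"ty": 0,"tz": 0.03,"rx": 0,"ry": 0,"rz": 0,"hand": 0.3},
    {"tx": 0,"ty": 0,"tz": 0.05,"rx": 0,"ry": 0,"rz": 0,"hand": 0.3},
    {"tx": 0,"ty": 0,"tz": 0.05,"rx": 0,"ry": 0,"rz": 0,"hand": 0.3},
    {"tx": 0,"ty": 0,"tz": 0.05,"rx": 0,"ry": 0,"rz": 0,"hand": 0.3},
  ],
  newtons=25,
)

```text
clock: 5.55
eef_pos: [0.5686, 0.2979, 0.1976]
tool_rot: [2.025, 2.402, 0.0]
force: [0.7, 0.3, -2.1]
grip_width: 0.0519
finger_force: 25.0
```

The stretcher is held: the opening is 51.9 mm and the wrist force matches its weight. I'll carry it to above the ends.

arm_command(
  plan=[
    {"tx": 0.0047,"ty": -0.0316,"tz": 0,"rx": 0,"ry": 0,"rz": -0.0415,"hand": 0.3},
    {"tx": 0.0047,"ty": -0.0316,"tz": 0,"rx": 0,"ry": 0,"rz": -0.0415,"hand": 0.3},
    {"tx": 0.0047,"ty": -0.0316,"tz": 0,"rx": 0,"ry": 0,"rz": -0.0415,"hand": 0.3},
    {"tx": 0.0047,"ty": -0.0316,"tz": 0,"rx": 0,"ry": 0,"rz": -0.0415,"hand": 0.3},
    {"tx": 0.0047,"ty": -0.0316,"tz": 0,"rx": 0,"ry": 0,"rz": -0.0415,"hand": 0.3},
    {"tx": 0.0047,"ty": -0.0316,"tz": 0,"rx": 0,"ry": 0,"rz": -0.0415,"hand": 0.3},
    {"tx": 0.0047,"ty": -0.0316,"tz": 0,"rx": 0,"ry": 0,"rz": -0.0415,"hand": 0.3},
    {"tx": 0.0047,"ty": -0.0316,"tz": 0,"rx": 0,"ry": 0,"rz": -0.0415,"hand": 0.3},
    {"tx": 0,"ty": 0,"tz": 0,"rx": 0,"ry": 0,"rz": 0,"hand": 0.3},
    {"tx": 0,"ty": 0,"tz": 0,"rx": 0,"ry": 0,"rz": 0,"hand": 0.3},
  ],
)

```text
clock: 6.8
eef_pos: [0.6062, 0.0462, 0.1959]
tool_rot: [-2.393, -2.035, -0.001]
force: [-0.3, 1.2, -1.7]
grip_width: 0.052
finger_force: 25.0
```

```bash
python3 - <<'E'
from h import *
c=camera("wrist");d=camera("side");e=camera("scene")
crop(c,"w4",130,40,250,230,1.6)
crop(d,"d4",185,130,90,100,4);crop(e,"s4",210,120,120,120,4)
a=cv2.imread("pics/w4.png");b=cv2.imread("pics/d4.png")
im=np.zeros((400,800,3),np.uint8);im[:368,:400]=a;im[:400,410:770]=b;cv2.imwrite("pics/m4.png",im)
s=sense();M=R.from_rotvec(s["tool_rot"]).as_matrix();print(s["eef_pos"],np.degrees(np.arctan2(M[1,0],M[0,0])),M[:,2],c["xyz"],s["force"])
E
```

```text
[0.60610498 0.04681003 0.19579515] 80.85012933223528 [ 1.31931027e-04  6.04169157e-04 -9.99999809e-01] [0.61741233 0.12260228 0.36595766] [ 0.3701209  -0.42953121 -0.48128033]
```

View pics/m4.png

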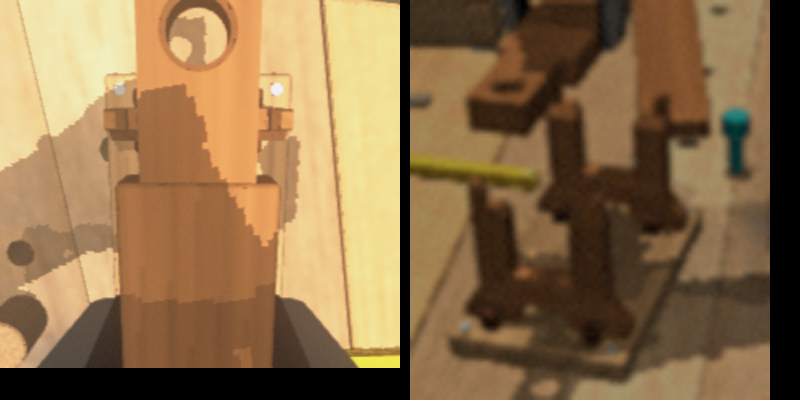

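The wrist view has the stretcher centred at column 198.5, the board corners at (105,74) and (292,74), and the ends at columns 105 to 293, so everything is laterally in line. The side view shows the stretcher above the ends. Next I check the lengthwise position.

```bash
python3 - <<'E'
from h import *
c=camera("wrist");s=sense();M=R.from_rotvec(s["tool_rot"]).as_matrix();T=s["eef_pos"]
q=lambda x,y:(130+(x+.5)/1.6-.5,40+(y+.5)/1.6-.5)
def L(n,x,y,z):print(n,((onz(c,q(x,y),z)-T)@M[:,:2]*1000).round(1))
zt=T[2]-.006+.022
for p in((118,183),(279,183),(138,178),(259,178)):L("shoulder",*p,zt)
L("hole",198,33,zt)
for p in((105,74),(292,74)):L("board",*p,.018)
for z in(.11,.125):
  for p in((105,108),(293,108),(105,131),(293,131)):L(f"end{z}",*p,z)
E
```

```text
shoulder [ 54.3 -25.6]
shoulder [54.3 24.2]
shoulder [ 55.8 -19.4]
shoulder [55.8 18. ]
hole [97.4 -0.9]
board [ 97.3 -61.9]
board [97.3 61.5]
end0.11 [ 76.1 -46.6]
end0.11 [76.2 46.2]
end0.11 [ 65.1 -47.2]
end0.11 [65.1 46.8]
end0.125 [ 76.2 -43.9]
end0.125 [76.2 43.4]
end0.125 [ 65.8 -44.5]
end0.125 [65.8 44. ]
```

arm_command(
  plan=[
    {"tx": 0,"ty": 0.0015,"tz": -0.01,"rx": 0,"ry": 0,"rz": 0,"hand": 0.3},
    {"tx": 0,"ty": 0,"tz": -0.03,"rx": 0,"ry": 0,"rz": 0,"hand": 0.3},
    {"tx": 0,"ty": 0,"tz": -0.03,"rx": 0,"ry": 0,"rz": 0,"hand": 0.3},
    {"tx": 0,"ty": 0,"tz": -0.01,"rx": 0,"ry": 0,"rz": 0,"hand": 0.3},
    {"tx": 0,"ty": 0,"tz": -0.005,"rx": 0,"ry": 0,"rz": 0,"hand": 0.3},
    {"tx": 0,"ty": 0,"tz": -0.005,"rx": 0,"ry": 0,"rz": 0,"hand": 0.3},
    {"tx": 0,"ty": 0,"tz": -0.005,"rx": 0,"ry": 0,"rz": 0,"hand": 0.3},
    {"tx": 0,"ty": 0,"tz": -0.005,"rx": 0,"ry": 0,"rz": 0,"hand": 0.3},
    {"tx": 0,"ty": 0,"tz": -0.005,"rx": 0,"ry": 0,"rz": 0,"hand": 0.3},
    {"tx": 0,"ty": 0,"tz": 0,"rx": 0,"ry": 0,"rz": 0,"hand": 0.3},
  ],
)

```text
clock: 8.25
eef_pos: [0.606, 0.0466, 0.0902]
tool_rot: [-2.394, -2.034, 0.001]
force: [-0.5, -0.2, -1.0]
grip_width: 0.0517
finger_force: 25.0
```

Clear so far. I'll lower it the last 26 mm, release, and rise.

arm_command(
  plan=[
    {"tx": 0,"ty": 0,"tz": -0.01,"rx": 0,"ry": 0,"rz": 0,"hand": 0.3},
    {"tx": 0,"ty": 0,"tz": -0.008,"rx": 0,"ry": 0,"rz": 0,"hand": 0.3},
    {"tx": 0,"ty": 0,"tz": -0.005,"rx": 0,"ry": 0,"rz": 0,"hand": 0.3},
    {"tx": 0,"ty": 0,"tz": -0.002,"rx": 0,"ry": 0,"rz": 0,"hand": 0.3},
    {"tx": 0,"ty": 0,"tz": 0,"rx": 0,"ry": 0,"rz": 0,"hand": 0.3},
    {"tx": 0,"ty": 0,"tz": 0,"rx": 0,"ry": 0,"rz": 0,"hand": 0.85},
    {"tx": 0,"ty": 0,"tz": 0,"rx": 0,"ry": 0,"rz": 0,"hand": 0.85},
    {"tx": 0,"ty": 0,"tz": 0,"rx": 0,"ry": 0,"rz": 0,"hand": 0.85},
    {"tx": 0,"ty": 0,"tz": 0.03,"rx": 0,"ry": 0,"rz": 0,"hand": 0.85},
    {"tx": 0,"ty": 0,"tz": 0.05,"rx": 0,"ry": 0,"rz": 0,"hand": 0.85},
  ],
)

```text
clock: 9.5
eef_pos: [0.6051, 0.0465, 0.145]
tool_rot: [-2.392, -2.033, 0.005]
force: [0.8, -0.8, 0.9]
grip_width: 0.0778
finger_force: 0.0
```

arm_command(
  plan=[
    {"tx": 0,"ty": 0,"tz": 0.02,"rx": 0,"ry": 0,"rz": 0,"hand": 0.85},
    {"tx": -0.028,"ty": 0,"tz": 0.01,"rx": 0,"ry": 0,"rz": 0,"hand": 0.85},
    {"tx": -0.028,"ty": 0,"tz": 0.01,"rx": 0,"ry": 0,"rz": 0,"hand": 0.85},
    {"tx": -0.028,"ty": 0,"tz": 0.01,"rx": 0,"ry": 0,"rz": 0,"hand": 0.85},
    {"tx": -0.028,"ty": 0,"tz": 0,"rx": 0,"ry": 0,"rz": 0,"hand": 0.85},
    {"tx": -0.028,"ty": 0,"tz": 0,"rx": 0,"ry": 0,"rz": 0,"hand": 0.85},
    {"tx": -0.028,"ty": 0,"tz": 0,"rx": 0,"ry": 0,"rz": 0,"hand": 0.85},
    {"tx": 0,"ty": 0,"tz": 0,"rx": 0,"ry": 0,"rz": 0,"hand": 0.85},
    {"tx": 0,"ty": 0,"tz": 0,"rx": 0,"ry": 0,"rz": 0,"hand": 0.85},
    {"tx": 0,"ty": 0,"tz": 0,"rx": 0,"ry": 0,"rz": 0,"hand": 0.85},
  ],
)

```text
clock: 10.75
eef_pos: [0.4393, 0.0468, 0.1956]
tool_rot: [-2.394, -2.034, -0.001]
force: [0.7, 0.5, -0.2]
grip_width: 0.0784
finger_force: 0.0
```

```bash
python3 - <<'E'
from h import *
c=camera("wrist");d=camera("side");e=camera("scene")
cv2.imwrite("pics/w5.png",c["frame"][:,:,::-1]);np.savez("w5.npz",**c)
crop(d,"d5",185,130,90,100,3)
im=np.zeros((384,790,3),np.uint8);im[:,:512]=c["frame"][:,:,::-1];im[:300,515:785]=cv2.imread("pics/d5.png");cv2.imwrite("pics/m5.png",im)
s=sense();M=R.from_rotvec(s["tool_rot"]).as_matrix();print(s["eef_pos"],np.degrees(np.arctan2(M[1,0],M[0,0])),c["xyz"])
E
```

```text
[0.43876814 0.04683865 0.19541782] 80.70961156742148 [0.45063312 0.1231664  0.36560825]
```

View pics/m5.png

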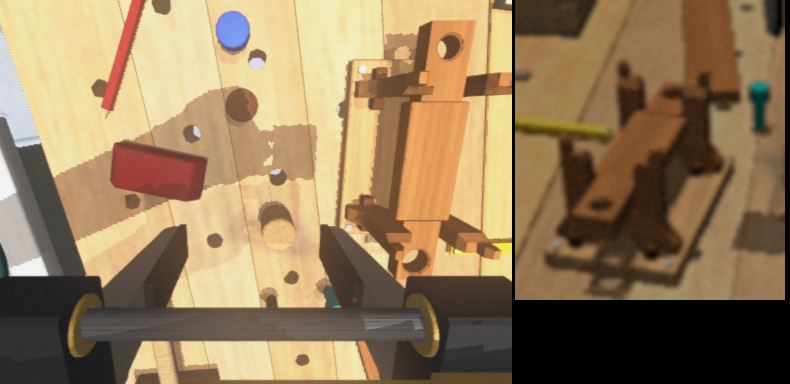

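The stretcher sits in both slots, with the narrow hole at (449,45), the wide hole at (416,260), and the thick peg's head at about (241,104) with blue at (233,30). I'll measure these by masks.

```bash
cat >> h.py <<'E'
def blob(f,x,y,r,cond):
    m=np.zeros(f.shape[:2],np.uint8);m[y-r:y+r,x-r:x+r]=cond(f[y-r:y+r,x-r:x+r].astype(int))
    m=cv2.morphologyEx(m,cv2.MORPH_OPEN,np.ones((3,3)))
    k=max(cv2.findContours(m,0,1)[0],key=cv2.contourArea)
    return k
E
python3 - <<'E'
from h import *
c=dict(np.load("w5.npz"));f=c["frame"]
print(f[104,225:260:2].tolist());print(f[260,392:436:3].tolist());print(f[45,430:470:3].tolist())
dark=lambda a:(a[...,0]<125)&(a[...,0]>a[...,2]+15)&(a[...,2]<65)
k=blob(f,241,104,26,dark);print(cv2.boundingRect(k),cv2.minEnclosingCircle(k),cv2.fitEllipse(k))
(x,y),r=cv2.minEnclosingCircle(k);print(onz(c,(x,y),.054))
for n,p in(("narrow",(449,45)),("wide",(416,260))):print(n,onz(c,p,.08).round(4))
a,b=onz(c,(449,45),.08),onz(c,(416,260),.08);print(np.linalg.norm(a-b),(a+b)/2)
for p in((411,101),(467,101),(397,219),(446,220)):print(onz(c,p,.08).round(4))
E
```

```text
[[133, 104, 78], [122, 88, 66], [126, 90, 65], [126, 90, 65], [124, 88, 64], [127, 92, 66], [130, 93, 68], [126, 89, 63], [127, 91, 67], [125, 89, 64], [127, 90, 66], [143, 99, 70], [165, 109, 75], [160, 109, 74], [158, 106, 74], [160, 108, 76], [169, 131, 94], [240, 225, 170]]
[[97, 68, 46], [115, 78, 52], [189, 122, 73], [228, 156, 92], [237, 196, 137], [238, 198, 137], [238, 199, 139], [139, 102, 67], [106, 73, 46], [106, 71, 47], [104, 72, 46], [103, 69, 44], [167, 110, 66], [218, 143, 87], [234, 179, 118]]
[[221, 147, 87], [224, 151, 89], [218, 145, 86], [240, 206, 144], [241, 211, 147], [172, 130, 90], [102, 70, 47], [100, 68, 43], [97, 67, 42], [95, 66, 44], [160, 106, 65], [203, 131, 78], [224, 151, 89], [231, 158, 92]]
(230, 111, 9, 9) ((234.0, 115.0), 5.656954288482666) ((234.0755157470703, 115.02893829345703), (6.220170021057129, 10.276646614074707), 128.3639373779297)
[0.43117286 0.11761196 0.054     ]
narrow [0.6209 0.145  0.08  ]
wide [ 0.5891 -0.0517  0.08  ]
0.19925016542731297 [0.60501055 0.04663636 0.08      ]
[0.5882 0.1047 0.08  ]
[0.6368 0.0968 0.08  ]
[ 0.5719 -0.0042  0.08  ]
[ 0.619 -0.013  0.08 ]
```

```bash
python3 - <<'E'
from h import *
c=dict(np.load("w5.npz"));f=c["frame"]
print(f[84:126:2,241].tolist())
for t in(.54,.56,.58):
  k=blob(f,241,104,26,lambda a:(a[...,2]/a[...,0]<t)&(a[...,0]<185));x,y,w,h=cv2.boundingRect(k);(u,v),r=cv2.minEnclosingCircle(k)
  print(t,x,y,w,h,u,v,r,onz(c,(u,v),.054).round(4),cv2.fitEllipse(k))
E
```

```text
[[241, 224, 170], [240, 220, 166], [156, 121, 92], [133, 94, 72], [132, 94, 71], [127, 91, 67], [128, 91, 66], [125, 90, 64], [128, 93, 68], [126, 92, 65], [127, 91, 67], [126, 89, 65], [123, 88, 62], [127, 90, 67], [124, 88, 62], [123, 88, 62], [126, 89, 65], [124, 89, 64], [121, 87, 62], [152, 119, 90], [157, 126, 93]]
0.54 227 89 30 32 241.27272033691406 104.63636016845703 16.074562072753906 [0.4398 0.126  0.054 ] ((241.87625122070312, 104.93630981445312), (28.720369338989258, 31.175704956054688), 4.627918243408203)
0.56 226 89 32 33 241.0263214111328 104.76973724365234 16.26277732849121 [0.4395 0.1259 0.054 ] ((241.20370483398438, 104.86906433105469), (30.768081665039062, 31.482227325439453), 8.392145156860352)
0.58 225 89 33 34 239.5 105.5 17.7342472076416 [0.438  0.1255 0.054 ] ((240.57559204101562, 105.20354461669922), (31.902143478393555, 33.49652099609375), 7.275598526000977)
```

arm_command(
  plan=[
    {"tx": 0.001,"ty": 0.027,"tz": 0,"rx": 0,"ry": 0,"rz": 0,"hand": 0.7},
    {"tx": 0,"ty": 0.027,"tz": -0.01,"rx": 0,"ry": 0,"rz": 0,"hand": 0.7},
    {"tx": 0,"ty": 0.025,"tz": -0.02,"rx": 0,"ry": 0,"rz": 0,"hand": 0.7},
    {"tx": 0,"ty": 0,"tz": -0.04,"rx": 0,"ry": 0,"rz": 0,"hand": 0.7},
    {"tx": 0,"ty": 0,"tz": -0.04,"rx": 0,"ry": 0,"rz": 0,"hand": 0.7},
    {"tx": 0,"ty": 0,"tz": -0.03,"rx": 0,"ry": 0,"rz": 0,"hand": 0.7},
    {"tx": 0,"ty": 0,"tz": -0.015,"rx": 0,"ry": 0,"rz": 0,"hand": 0.7},
    {"tx": 0,"ty": 0,"tz": -0.004,"rx": 0,"ry": 0,"rz": 0,"hand": 0.7},
    {"tx": 0,"ty": 0,"tz": 0,"rx": 0,"ry": 0,"rz": 0,"hand": 0.7},
    {"tx": 0,"ty": 0,"tz": 0,"rx": 0,"ry": 0,"rz": 0,"hand": 0.7},
  ],
)

```text
clock: 12.15
eef_pos: [0.4402, 0.1259, 0.0375]
tool_rot: [2.393, 2.033, 0.003]
force: [-0.0, 0.6, -0.1]
grip_width: 0.0645
finger_force: 0.0
```

arm_command(
  plan=[
    {"tx": 0,"ty": 0,"tz": 0,"rx": 0,"ry": 0,"rz": 0,"hand": 0.1},
    {"tx": 0,"ty": 0,"tz": 0,"rx": 0,"ry": 0,"rz": 0,"hand": 0.1},
    {"tx": 0,"ty": 0,"tz": 0,"rx": 0,"ry": 0,"rz": 0,"hand": 0.1},
    {"tx": 0,"ty": 0,"tz": 0,"rx": 0,"ry": 0,"rz": 0,"hand": 0.1},
    {"tx": 0,"ty": 0,"tz": 0,"rx": 0,"ry": 0,"rz": 0,"hand": 0.1},
    {"tx": 0,"ty": 0,"tz": 0.01,"rx": 0,"ry": 0,"rz": 0,"hand": 0.1},
    {"tx": 0,"ty": 0,"tz": 0.03,"rx": 0,"ry": 0,"rz": 0,"hand": 0.1},
    {"tx": 0,"ty": 0,"tz": 0.04,"rx": 0,"ry": 0,"rz": 0,"hand": 0.1},
    {"tx": 0,"ty": 0,"tz": 0.05,"rx": 0,"ry": 0,"rz": 0,"hand": 0.1},
    {"tx": 0,"ty": 0,"tz": 0,"rx": 0,"ry": 0,"rz": 0,"hand": 0.1},
  ],
  newtons=15,
)

```text
clock: 13.4
eef_pos: [0.4417, 0.1265, 0.1702]
tool_rot: [2.391, 2.031, 0.01]
force: [0.2, -0.0, -0.8]
grip_width: 0.0318
finger_force: 15.0
```

arm_command(
  plan=[
    {"tx": 0,"ty": 0,"tz": 0.02,"rx": 0,"ry": 0,"rz": 0,"hand": 0.1},
    {"tx": 0.0295,"ty": -0.0357,"tz": 0.01,"rx": 0,"ry": 0,"rz": 0,"hand": 0.1},
    {"tx": 0.0295,"ty": -0.0357,"tz": 0,"rx": 0,"ry": 0,"rz": 0,"hand": 0.1},
    {"tx": 0.0295,"ty": -0.0357,"tz": 0,"rx": 0,"ry": 0,"rz": 0,"hand": 0.1},
    {"tx": 0.0295,"ty": -0.0357,"tz": 0,"rx": 0,"ry": 0,"rz": 0,"hand": 0.1},
    {"tx": 0.0295,"ty": -0.0357,"tz": 0,"rx": 0,"ry": 0,"rz": 0,"hand": 0.1},
    {"tx": 0,"ty": 0,"tz": -0.03,"rx": 0,"ry": 0,"rz": 0,"hand": 0.1},
    {"tx": 0,"ty": 0,"tz": -0.03,"rx": 0,"ry": 0,"rz": 0,"hand": 0.1},
    {"tx": 0,"ty": 0,"tz": -0.015,"rx": 0,"ry": 0,"rz": 0,"hand": 0.1},
    {"tx": 0,"ty": 0,"tz": 0,"rx": 0,"ry": 0,"rz": 0,"hand": 0.1},
  ],
)

```text
clock: 14.65
eef_pos: [0.5859, -0.0525, 0.1203]
tool_rot: [-2.392, -2.034, 0.003]
force: [-0.8, 0.3, -0.3]
grip_width: 0.0316
finger_force: 15.0
```

```bash
python3 - <<'E'
from h import *
c=camera("wrist");d=camera("side");e=camera("scene")
crop(e,"s6",230,150,100,80,4)
im=np.zeros((390,790,3),np.uint8);im[:320,:400]=cv2.imread("pics/s6.png");crop(d,"d6",195,120,95,95,4);im[:380,405:785]=cv2.imread("pics/d6.png");cv2.imwrite("pics/m6.png",im)
s=sense();M=R.from_rotvec(s["tool_rot"]).as_matrix();print(s["eef_pos"],np.degrees(np.arctan2(M[1,0],M[0,0])),M[:,2])
for f in(.02,):
  for cam,n in((e,"scene"),(d,"side")):
    Rm=R.from_rotvec(cam["rotation"]).as_matrix();g=lambda P:(lambda v:(cam["intrinsics"]@v/v[2])[:2].round(1))(Rm.T@(np.array(P)-cam["xyz"]))
    print(n,"hole centre",g([.589,-.052,.08]),"foot",g(s["eef_pos"]-[0,0,.0375]))
E
```

```text
[ 0.58759898 -0.05253951  0.1226434 ] 80.73280826219211 [ 1.77308570e-03 -1.77290194e-04 -9.99998412e-01]
scene hole centre [291.2 184.2] foot [291.1 182.4]
side hole centre [238.1 161. ] foot [238.5 159.4]
```

View pics/m6.png

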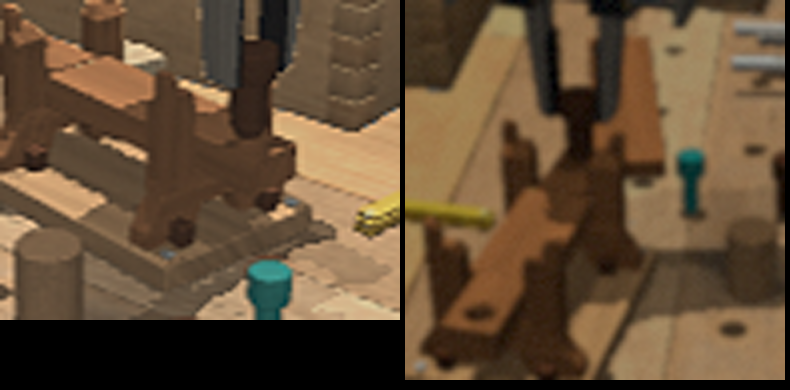

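The peg stands upright in the jaws over the far tenon, at about (255,130) in the left panel, over where the wide hole is. I'll lower it.

arm_command(
  plan=[
    {"tx": 0.001,"ty": 0.0005,"tz": -0.004,"rx": 0,"ry": 0,"rz": 0,"hand": 0.1},
    {"tx": 0,"ty": 0,"tz": -0.005,"rx": 0,"ry": 0,"rz": 0,"hand": 0.1},
    {"tx": 0,"ty": 0,"tz": -0.005,"rx": 0,"ry": 0,"rz": 0,"hand": 0.1},
    {"tx": 0,"ty": 0,"tz": -0.005,"rx": 0,"ry": 0,"rz": 0,"hand": 0.1},
    {"tx": 0,"ty": 0,"tz": -0.005,"rx": 0,"ry": 0,"rz": 0,"hand": 0.1},
    {"tx": 0,"ty": 0,"tz": -0.005,"rx": 0,"ry": 0,"rz": 0,"hand": 0.1},
    {"tx": 0,"ty": 0,"tz": -0.004,"rx": 0,"ry": 0,"rz": 0,"hand": 0.1},
    {"tx": 0,"ty": 0,"tz": -0.003,"rx": 0,"ry": 0,"rz": 0,"hand": 0.1},
    {"tx": 0,"ty": 0,"tz": 0,"rx": 0,"ry": 0,"rz": 0,"hand": 0.1},
    {"tx": 0,"ty": 0,"tz": 0,"rx": 0,"ry": 0,"rz": 0,"hand": 0.1},
  ],
)

```text
clock: 16.05
eef_pos: [0.5879, -0.0522, 0.0857]
tool_rot: [2.394, 2.034, 0.0]
force: [0.4, -0.7, -0.8]
grip_width: 0.0316
finger_force: 15.0
```

arm_command(
  plan=[
    {"tx": 0,"ty": 0,"tz": -0.0015,"rx": 0,"ry": 0,"rz": 0,"hand": 0.1},
    {"tx": 0,"ty": 0,"tz": 0,"rx": 0,"ry": 0,"rz": 0,"hand": 0.1},
    {"tx": 0,"ty": 0,"tz": 0,"rx": 0,"ry": 0,"rz": 0,"hand": 0.55},
    {"tx": 0,"ty": 0,"tz": 0,"rx": 0,"ry": 0,"rz": 0,"hand": 0.55},
    {"tx": 0,"ty": 0,"tz": 0.01,"rx": 0,"ry": 0,"rz": 0,"hand": 0.55},
    {"tx": 0,"ty": 0,"tz": 0.03,"rx": 0,"ry": 0,"rz": 0,"hand": 0.55},
    {"tx": 0,"ty": 0,"tz": 0.05,"rx": 0,"ry": 0,"rz": 0,"hand": 0.55},
    {"tx": -0.03,"ty": -0.03,"tz": 0.03,"rx": 0,"ry": 0,"rz": 0,"hand": 0.55},
    {"tx": -0.04,"ty": -0.04,"tz": 0,"rx": 0,"ry": 0,"rz": 0,"hand": 0.55},
    {"tx": -0.04,"ty": -0.04,"tz": 0,"rx": 0,"ry": 0,"rz": 0,"hand": 0.55},
  ],
)

```text
clock: 17.3
eef_pos: [0.4771, -0.1633, 0.2053]
tool_rot: [2.392, 2.034, 0.001]
force: [0.6, -1.0, -0.4]
grip_width: 0.0503
finger_force: 0.0
```

arm_command(
  plan=[
    {"tx": -0.02,"ty": -0.02,"tz": 0,"rx": 0,"ry": 0,"rz": 0,"hand": 0.55},
    {"tx": -0.02,"ty": -0.02,"tz": 0,"rx": 0,"ry": 0,"rz": 0,"hand": 0.55},
    {"tx": 0,"ty": 0,"tz": 0,"rx": 0,"ry": 0,"rz": 0,"hand": 0.55},
    {"tx": 0,"ty": 0,"tz": 0,"rx": 0,"ry": 0,"rz": 0,"hand": 0.55},
    {"tx": 0,"ty": 0,"tz": 0,"rx": 0,"ry": 0,"rz": 0,"hand": 0.55},
    {"tx": 0,"ty": 0,"tz": 0,"rx": 0,"ry": 0,"rz": 0,"hand": 0.55},
    {"tx": 0,"ty": 0,"tz": 0,"rx": 0,"ry": 0,"rz": 0,"hand": 0.55},
    {"tx": 0,"ty": 0,"tz": 0,"rx": 0,"ry": 0,"rz": 0,"hand": 0.55},
    {"tx": 0,"ty": 0,"tz": 0,"rx": 0,"ry": 0,"rz": 0,"hand": 0.55},
    {"tx": 0,"ty": 0,"tz": 0,"rx": 0,"ry": 0,"rz": 0,"hand": 0.55},
  ],
)

```text
clock: 18.55
eef_pos: [0.4379, -0.2023, 0.2041]
tool_rot: [2.394, 2.034, 0.0]
force: [-0.6, -0.0, 0.7]
grip_width: 0.0504
finger_force: 0.0
```

```bash
python3 - <<'E'
from h import *
c=camera("wrist");np.savez("w7.npz",**c);f=c["frame"];d=camera("side")
im=np.zeros((384,790,3),np.uint8);im[:,:512]=f[:,:,::-1];crop(d,"d7",195,120,90,95,3);im[:285,515:785]=cv2.imread("pics/d7.png");cv2.imwrite("pics/m7.png",im)
s=sense();M=R.from_rotvec(s["tool_rot"]).as_matrix();print(s["eef_pos"],np.degrees(np.arctan2(M[1,0],M[0,0])))
Rm=R.from_rotvec(c["rotation"]).as_matrix();v=c["intrinsics"]@(Rm.T@(np.array([.433,-.125,.054])-c["xyz"]));u0=(v/v[2])[:2];print(u0)
k=blob(f,int(u0[0]),int(u0[1]),24,lambda a:(a[...,2]/a[...,0]<.57)&(a[...,0]<170));(u,v),r=cv2.minEnclosingCircle(k)
print(cv2.boundingRect(k),u,v,r,onz(c,(u,v),.054).round(4),cv2.fitEllipse(k))
E
```

```text
[ 0.43780319 -0.20230856  0.2040787 ] 80.70599975166274
[236.61733478 107.42525614]
(227, 95, 24, 25) 237.07913208007812 106.82733917236328 13.226688385009766 [ 0.4336 -0.1245  0.054 ] ((237.89486694335938, 106.72076416015625), (22.97947883605957, 24.69333839416504), 6.083500862121582)
```

View pics/m7.png

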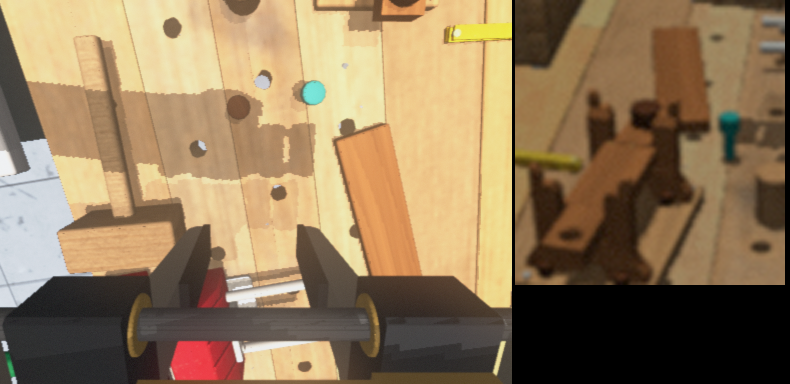

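The thin peg is at (238,107), turquoise at (313,92), and the beam's end runs from (336,138) to (387,125). In the side panel the thick peg is seated with its head on the stretcher.

arm_command(
  plan=[
    {"tx": -0.004,"ty": 0.026,"tz": 0,"rx": 0,"ry": 0,"rz": 0,"hand": 0.5},
    {"tx": 0,"ty": 0.026,"tz": -0.01,"rx": 0,"ry": 0,"rz": 0,"hand": 0.5},
    {"tx": 0,"ty": 0.026,"tz": -0.02,"rx": 0,"ry": 0,"rz": 0,"hand": 0.5},
    {"tx": 0,"ty": 0,"tz": -0.04,"rx": 0,"ry": 0,"rz": 0,"hand": 0.5},
    {"tx": 0,"ty": 0,"tz": -0.04,"rx": 0,"ry": 0,"rz": 0,"hand": 0.5},
    {"tx": 0,"ty": 0,"tz": -0.035,"rx": 0,"ry": 0,"rz": 0,"hand": 0.5},
    {"tx": 0,"ty": 0,"tz": -0.015,"rx": 0,"ry": 0,"rz": 0,"hand": 0.5},
    {"tx": 0,"ty": 0,"tz": -0.0065,"rx": 0,"ry": 0,"rz": 0,"hand": 0.5},
    {"tx": 0,"ty": 0,"tz": 0,"rx": 0,"ry": 0,"rz": 0,"hand": 0.5},
    {"tx": 0,"ty": 0,"tz": 0,"rx": 0,"ry": 0,"rz": 0,"hand": 0.5},
  ],
)

```text
clock: 19.9
eef_pos: [0.4347, -0.1246, 0.0386]
tool_rot: [2.393, 2.033, 0.001]
force: [-0.0, -0.7, -0.1]
grip_width: 0.046
finger_force: 0.0
```

arm_command(
  plan=[
    {"tx": 0,"ty": 0,"tz": 0,"rx": 0,"ry": 0,"rz": 0,"hand": 0.05},
    {"tx": 0,"ty": 0,"tz": 0,"rx": 0,"ry": 0,"rz": 0,"hand": 0.05},
    {"tx": 0,"ty": 0,"tz": 0,"rx": 0,"ry": 0,"rz": 0,"hand": 0.05},
    {"tx": 0,"ty": 0,"tz": 0,"rx": 0,"ry": 0,"rz": 0,"hand": 0.05},
    {"tx": 0,"ty": 0,"tz": 0.01,"rx": 0,"ry": 0,"rz": 0,"hand": 0.05},
    {"tx": 0,"ty": 0,"tz": 0.03,"rx": 0,"ry": 0,"rz": 0,"hand": 0.05},
    {"tx": 0,"ty": 0,"tz": 0.04,"rx": 0,"ry": 0,"rz": 0,"hand": 0.05},
    {"tx": 0,"ty": 0,"tz": 0.05,"rx": 0,"ry": 0,"rz": 0,"hand": 0.05},
    {"tx": 0,"ty": 0,"tz": 0.035,"rx": 0,"ry": 0,"rz": 0,"hand": 0.05},
    {"tx": 0,"ty": 0,"tz": 0,"rx": 0,"ry": 0,"rz": 0,"hand": 0.05},
  ],
)

```text
clock: 21.15
eef_pos: [0.4354, -0.1247, 0.2053]
tool_rot: [2.39, 2.03, 0.003]
force: [-0.1, -0.8, -0.4]
grip_width: 0.0235
finger_force: 15.0
```

arm_command(
  plan=[
    {"tx": 0.0265,"ty": 0.0385,"tz": 0,"rx": 0,"ry": 0,"rz": 0,"hand": 0.05},
    {"tx": 0.0265,"ty": 0.0385,"tz": 0,"rx": 0,"ry": 0,"rz": 0,"hand": 0.05},
    {"tx": 0.0265,"ty": 0.0385,"tz": 0,"rx": 0,"ry": 0,"rz": 0,"hand": 0.05},
    {"tx": 0.0265,"ty": 0.0385,"tz": 0,"rx": 0,"ry": 0,"rz": 0,"hand": 0.05},
    {"tx": 0.0265,"ty": 0.0385,"tz": 0,"rx": 0,"ry": 0,"rz": 0,"hand": 0.05},
    {"tx": 0.0265,"ty": 0.0385,"tz": 0,"rx": 0,"ry": 0,"rz": 0,"hand": 0.05},
    {"tx": 0.0265,"ty": 0.0385,"tz": 0,"rx": 0,"ry": 0,"rz": 0,"hand": 0.05},
    {"tx": 0,"ty": 0,"tz": -0.03,"rx": 0,"ry": 0,"rz": 0,"hand": 0.05},
    {"tx": 0,"ty": 0,"tz": -0.03,"rx": 0,"ry": 0,"rz": 0,"hand": 0.05},
    {"tx": 0,"ty": 0,"tz": 0,"rx": 0,"ry": 0,"rz": 0,"hand": 0.05},
  ],
)

```text
clock: 22.4
eef_pos: [0.6167, 0.1446, 0.1388]
tool_rot: [-2.39, -2.033, 0.01]
force: [-0.1, -0.0, -0.5]
grip_width: 0.0233
finger_force: 15.0
```

```bash
python3 - <<'E'
from h import *
camera("scene");s=sense();print(s["eef_pos"])
E
```

```text
[0.61807627 0.14507423 0.14090408]
```

arm_command(
  plan=[
    {"tx": 0.0015,"ty": 0,"tz": -0.01,"rx": 0,"ry": 0,"rz": 0,"hand": 0.05},
    {"tx": 0,"ty": 0,"tz": -0.006,"rx": 0,"ry": 0,"rz": 0,"hand": 0.05},
    {"tx": 0,"ty": 0,"tz": -0.006,"rx": 0,"ry": 0,"rz": 0,"hand": 0.05},
    {"tx": 0,"ty": 0,"tz": -0.006,"rx": 0,"ry": 0,"rz": 0,"hand": 0.05},
    {"tx": 0,"ty": 0,"tz": -0.006,"rx": 0,"ry": 0,"rz": 0,"hand": 0.05},
    {"tx": 0,"ty": 0,"tz": -0.006,"rx": 0,"ry": 0,"rz": 0,"hand": 0.05},
    {"tx": 0,"ty": 0,"tz": -0.006,"rx": 0,"ry": 0,"rz": 0,"hand": 0.05},
    {"tx": 0,"ty": 0,"tz": -0.006,"rx": 0,"ry": 0,"rz": 0,"hand": 0.05},
    {"tx": 0,"ty": 0,"tz": -0.003,"rx": 0,"ry": 0,"rz": 0,"hand": 0.05},
    {"tx": 0,"ty": 0,"tz": 0,"rx": 0,"ry": 0,"rz": 0,"hand": 0.05},
  ],
)

```text
clock: 23.7
eef_pos: [0.6207, 0.1452, 0.0873]
tool_rot: [-2.394, -2.034, 0.001]
force: [0.8, 0.5, -0.8]
grip_width: 0.0233
finger_force: 15.0
```

arm_command(
  plan=[
    {"tx": 0,"ty": 0,"tz": -0.002,"rx": 0,"ry": 0,"rz": 0,"hand": 0.05},
    {"tx": 0,"ty": 0,"tz": 0,"rx": 0,"ry": 0,"rz": 0,"hand": 0.05},
    {"tx": 0,"ty": 0,"tz": 0,"rx": 0,"ry": 0,"rz": 0,"hand": 0.5},
    {"tx": 0,"ty": 0,"tz": 0,"rx": 0,"ry": 0,"rz": 0,"hand": 0.5},
    {"tx": 0,"ty": 0,"tz": 0,"rx": 0,"ry": 0,"rz": 0,"hand": 0.5},
    {"tx": 0,"ty": 0,"tz": 0.01,"rx": 0,"ry": 0,"rz": 0,"hand": 0.5},
    {"tx": 0,"ty": 0,"tz": 0.04,"rx": 0,"ry": 0,"rz": 0,"hand": 0.5},
    {"tx": 0,"ty": 0,"tz": 0.06,"rx": 0,"ry": 0,"rz": 0,"hand": 0.5},
    {"tx": 0,"ty": 0,"tz": 0.06,"rx": 0,"ry": 0,"rz": 0,"hand": 1},
    {"tx": 0,"ty": 0,"tz": 0.04,"rx": 0,"ry": 0,"rz": 0,"hand": 1},
  ],
)

```text
clock: 24.95
eef_pos: [0.6214, 0.1458, 0.2998]
tool_rot: [2.392, 2.033, 0.006]
force: [0.2, 0.0, -0.7]
grip_width: 0.0637
finger_force: 0.0
```

```bash
python3 - <<'E'
from h import *
c=dict(np.load("w7.npz"));f=c["frame"]
m=((f[...,2]/f[...,0].clip(1)<.62)&(f[...,0]>170)).astype(np.uint8);m[:,:320]=0;m[:100]=0;m[274:]=0
m=cv2.morphologyEx(m,cv2.MORPH_OPEN,np.ones((5,5)));k=max(cv2.findContours(m,0,1)[0],key=cv2.contourArea)
ap=cv2.approxPolyDP(k,4,True)[:,0];print(ap.tolist())
for p in ap:print(p,onz(c,p,.018)[:2].round(4))
camera("scene");s=sense();print(s["eef_pos"],s["grip_width"])
d=camera("side");e=camera("scene");im=np.zeros((390,790,3),np.uint8);crop(d,"d8",195,120,95,95,4);im[:380,405:785]=cv2.imread("pics/d8.png");crop(e,"s8",220,140,100,90,4);im[:360,:400]=cv2.imread("pics/s8.png");cv2.imwrite("pics/m8.png",im)
E
```

```text
[[337, 141], [372, 273], [508, 273], [511, 100], [385, 100], [384, 125]]
[337 141] [ 0.5369 -0.1793]
[372 273] [ 0.566  -0.3535]
[508 273] [ 0.7376 -0.3817]
[511 100] [ 0.7286 -0.1656]
[385 100] [ 0.5926 -0.1434]
[384 125] [ 0.5902 -0.1701]
[0.6233022  0.14686083 0.30492717] 0.06771922499304973
```

View pics/m8.png

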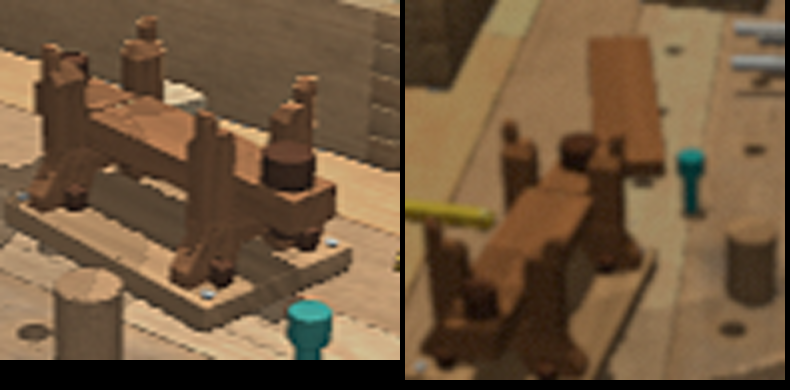

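Both pegs are home, with heads flat on the stretcher: thick at left-panel (290,165), thin at right-panel (480,298). The dog and turquoise peg are untouched. I'll move on to the beam.

arm_command(
  plan=[
    {"tx": -0.004,"ty": -0.053,"tz": 0,"rx": 0,"ry": 0,"rz": 0.0365,"hand": 1},
    {"tx": -0.004,"ty": -0.053,"tz": 0,"rx": 0,"ry": 0,"rz": 0.0365,"hand": 1},
    {"tx": -0.004,"ty": -0.053,"tz": 0,"rx": 0,"ry": 0,"rz": 0.0365,"hand": 1},
    {"tx": -0.004,"ty": -0.053,"tz": 0,"rx": 0,"ry": 0,"rz": 0.0365,"hand": 1},
    {"tx": -0.004,"ty": -0.053,"tz": 0,"rx": 0,"ry": 0,"rz": 0.0365,"hand": 1},
    {"tx": -0.004,"ty": -0.053,"tz": 0,"rx": 0,"ry": 0,"rz": 0.0365,"hand": 1},
    {"tx": -0.004,"ty": -0.053,"tz": 0,"rx": 0,"ry": 0,"rz": 0.0365,"hand": 1},
    {"tx": -0.004,"ty": -0.053,"tz": 0,"rx": 0,"ry": 0,"rz": 0.0365,"hand": 1},
    {"tx": -0.004,"ty": -0.053,"tz": 0,"rx": 0,"ry": 0,"rz": 0.0365,"hand": 1},
    {"tx": 0,"ty": 0,"tz": 0,"rx": 0,"ry": 0,"rz": 0,"hand": 1},
  ],
)

```text
clock: 26.35
eef_pos: [0.5821, -0.3378, 0.2928]
tool_rot: [-2.037, -2.388, 0.004]
force: [-0.1, 1.4, -0.9]
grip_width: 0.0915
finger_force: 0.0
```

```bash
python3 - <<'E'
from h import *
[camera("scene") for _ in range(4)]
c=camera("wrist");np.savez("w9.npz",**c);f=c["frame"];cv2.imwrite("pics/w9.png",f[:,:,::-1])
s=sense();M=R.from_rotvec(s["tool_rot"]).as_matrix();print(s["eef_pos"],np.degrees(np.arctan2(M[1,0],M[0,0])))
E
```

```text
[ 0.58521233 -0.32970599  0.29534388] 99.69124036790801
```

View pics/w9.png

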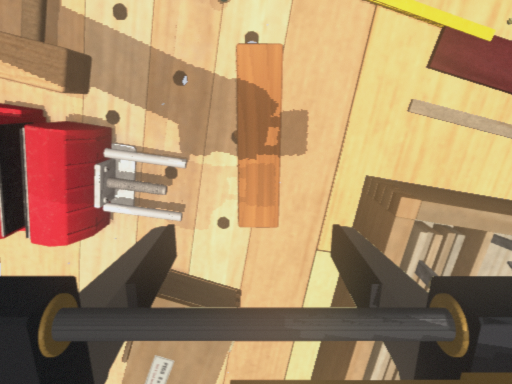

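The whole beam is visible, with corners (236,44), (282,43), (279,227) and (238,227). The toolbox corner is at (365,178) and the vise rods end at column 186.

```bash
python3 - <<'E'
from h import *
c=dict(np.load("w9.npz"));f=c["frame"];s=sense();T=s["eef_pos"];M=R.from_rotvec(s["tool_rot"]).as_matrix()
for r in(60,90,200,215):print(r,[int(x) for x in f[r,230:288,0]][::2])
print([int(x) for x in f[215:235,258,0]],[int(x) for x in f[36:52,258,0]])
m=[onz(c,p,.018) for p in((236,43.5),(282,42.5),(279,227),(238.5,227))]
ce=sum(m)/4;v=m[0]+m[1]-m[2]-m[3];print(ce.round(4),np.linalg.norm(v)/2,np.linalg.norm(m[0]-m[1]),np.linalg.norm(m[2]-m[3]),"yaw",np.degrees(np.arctan2(-v[0],v[1])))
for z in(.05,.1,.15):print("box corner rel beam centre, tool axes",z,((onz(c,(365,177),z)-ce)@M[:,:2]).round(3))
E
```

```text
60 [236, 236, 234, 184, 222, 226, 224, 224, 227, 231, 227, 221, 224, 224, 225, 223, 223, 221, 218, 211, 217, 218, 224, 229, 223, 220, 207, 234, 234]
90 [192, 193, 194, 153, 145, 150, 151, 149, 155, 162, 161, 161, 159, 152, 153, 153, 154, 164, 187, 220, 214, 214, 220, 220, 218, 214, 218, 235, 236]
200 [236, 236, 236, 234, 170, 199, 201, 204, 202, 208, 213, 216, 218, 206, 195, 198, 200, 210, 208, 203, 193, 198, 213, 217, 194, 234, 235, 235, 236]
215 [236, 236, 236, 235, 189, 218, 214, 218, 224, 227, 229, 231, 232, 220, 219, 219, 220, 230, 227, 222, 215, 218, 215, 216, 203, 235, 235, 233, 233]
[219, 219, 218, 218, 218, 219, 220, 219, 220, 220, 218, 214, 195, 230, 234, 234, 234, 234, 234, 235] [173, 172, 173, 172, 175, 188, 186, 164, 197, 224, 226, 226, 226, 226, 226, 226]
[ 0.5877 -0.3013  0.018 ] 0.2582076459059255 0.06028582417460223 0.06212803342841356 yaw 9.881179432341353
box corner rel beam centre, tool axes 0.05 [-0.043  0.144]
box corner rel beam centre, tool axes 0.1 [-0.032  0.126]
box corner rel beam centre, tool axes 0.15 [-0.021  0.107]
```

arm_command(
  plan=[
    {"tx": 0.0025,"ty": 0.0285,"tz": -0.03,"rx": 0,"ry": 0,"rz": 0.003,"hand": 1},
    {"tx": 0,"ty": 0,"tz": -0.05,"rx": 0,"ry": 0,"rz": 0,"hand": 1},
    {"tx": 0,"ty": 0,"tz": -0.05,"rx": 0,"ry": 0,"rz": 0,"hand": 1},
    {"tx": 0,"ty": 0,"tz": -0.05,"rx": 0,"ry": 0,"rz": 0,"hand": 1},
    {"tx": 0,"ty": 0,"tz": -0.04,"rx": 0,"ry": 0,"rz": 0,"hand": 1},
    {"tx": 0,"ty": 0,"tz": -0.03,"rx": 0,"ry": 0,"rz": 0,"hand": 1},
    {"tx": 0,"ty": 0,"tz": -0.02,"rx": 0,"ry": 0,"rz": 0,"hand": 1},
    {"tx": 0,"ty": 0,"tz": -0.015,"rx": 0,"ry": 0,"rz": 0,"hand": 1},
    {"tx": 0,"ty": 0,"tz": -0.005,"rx": 0,"ry": 0,"rz": 0,"hand": 1},
    {"tx": 0,"ty": 0,"tz": 0,"rx": 0,"ry": 0,"rz": 0,"hand": 1},
  ],
)

```text
clock: 27.85
eef_pos: [0.5878, -0.3033, 0.0061]
tool_rot: [2.025, 2.401, 0.0]
force: [0.8, -0.3, 0.4]
grip_width: 0.0918
finger_force: 0.0
```

arm_command(
  plan=[
    {"tx": 0,"ty": 0,"tz": 0,"rx": 0,"ry": 0,"rz": 0,"hand": 0.4},
    {"tx": 0,"ty": 0,"tz": 0,"rx": 0,"ry": 0,"rz": 0,"hand": 0.4},
    {"tx": 0,"ty": 0,"tz": 0,"rx": 0,"ry": 0,"rz": 0,"hand": 0.4},
    {"tx": 0,"ty": 0,"tz": 0,"rx": 0,"ry": 0,"rz": 0,"hand": 0.4},
    {"tx": 0,"ty": 0,"tz": 0.01,"rx": 0,"ry": 0,"rz": 0,"hand": 0.4},
    {"tx": 0,"ty": 0,"tz": 0.03,"rx": 0,"ry": 0,"rz": 0,"hand": 0.4},
    {"tx": 0,"ty": 0,"tz": 0.05,"rx": 0,"ry": 0,"rz": 0,"hand": 0.4},
    {"tx": 0,"ty": 0,"tz": 0.05,"rx": 0,"ry": 0,"rz": 0,"hand": 0.4},
    {"tx": 0,"ty": 0,"tz": 0.05,"rx": 0,"ry": 0,"rz": 0,"hand": 0.4},
    {"tx": 0,"ty": 0,"tz": 0.02,"rx": 0,"ry": 0,"rz": 0,"hand": 0.4},
  ],
  newtons=30,
)

```text
clock: 29.1
eef_pos: [0.5885, -0.3034, 0.219]
tool_rot: [2.022, 2.398, 0.001]
force: [-0.0, -0.6, -2.7]
grip_width: 0.0614
finger_force: 30.0
```

arm_command(
  plan=[
    {"tx": 0.0022,"ty": 0.0435,"tz": 0,"rx": 0,"ry": 0,"rz": -0.041,"hand": 0.4},
    {"tx": 0.0022,"ty": 0.0435,"tz": 0,"rx": 0,"ry": 0,"rz": -0.041,"hand": 0.4},
    {"tx": 0.0022,"ty": 0.0435,"tz": 0,"rx": 0,"ry": 0,"rz": -0.041,"hand": 0.4},
    {"tx": 0.0022,"ty": 0.0435,"tz": 0,"rx": 0,"ry": 0,"rz": -0.041,"hand": 0.4},
    {"tx": 0.0022,"ty": 0.0435,"tz": 0,"rx": 0,"ry": 0,"rz": -0.041,"hand": 0.4},
    {"tx": 0.0022,"ty": 0.0435,"tz": 0,"rx": 0,"ry": 0,"rz": -0.041,"hand": 0.4},
    {"tx": 0.0022,"ty": 0.0435,"tz": 0,"rx": 0,"ry": 0,"rz": -0.041,"hand": 0.4},
    {"tx": 0.0022,"ty": 0.0435,"tz": 0,"rx": 0,"ry": 0,"rz": -0.041,"hand": 0.4},
    {"tx": 0,"ty": 0,"tz": 0,"rx": 0,"ry": 0,"rz": 0,"hand": 0.4},
    {"tx": 0,"ty": 0,"tz": 0,"rx": 0,"ry": 0,"rz": 0,"hand": 0.4},
  ],
)

```text
clock: 30.35
eef_pos: [0.6043, 0.0439, 0.2144]
tool_rot: [-2.39, -2.038, 0.004]
force: [-0.2, -0.6, -2.5]
grip_width: 0.0616
finger_force: 30.0
```

```bash
python3 - <<'E'
from h import *
[camera("scene") for _ in range(2)];c=camera("wrist");np.savez("w10.npz",**c);f=c["frame"]
s=sense();M=R.from_rotvec(s["tool_rot"]).as_matrix();T=s["eef_pos"];print(T,np.degrees(np.arctan2(M[1,0],M[0,0])))
# beam in the wrist view: edges by row, far end by column
zt=T[2]-.006+.018
h=cv2.cvtColor(f,cv2.COLOR_RGB2GRAY);r=f[...,2]/f[...,0].clip(1)
for row in(40,70,100):print(row,[(x,round(float(r[row,x]),2)) for x in range(190,320,4)])
print([(y,round(float(r[y,253]),2)) for y in range(0,60,3)])
E
```

```text
[0.60482013 0.04289    0.21498157] 80.7852927878046
40 [(190, 0.41), (194, 0.43), (198, 0.43), (202, 0.41), (206, 0.41), (210, 0.41), (214, 0.41), (218, 0.41), (222, 0.41), (226, 0.41), (230, 0.41), (234, 0.39), (238, 0.4), (242, 0.4), (246, 0.4), (250, 0.4), (254, 0.39), (258, 0.4), (262, 0.41), (266, 0.4), (270, 0.4), (274, 0.39), (278, 0.39), (282, 0.4), (286, 0.39), (290, 0.4), (294, 0.39), (298, 0.41), (302, 0.4), (306, 0.41), (310, 0.41), (314, 0.41), (318, 0.41)]
70 [(190, 0.48), (194, 0.42), (198, 0.41), (202, 0.42), (206, 0.41), (210, 0.41), (214, 0.41), (218, 0.41), (222, 0.41), (226, 0.41), (230, 0.41), (234, 0.4), (238, 0.39), (242, 0.39), (246, 0.4), (250, 0.4), (254, 0.4), (258, 0.39), (262, 0.4), (266, 0.39), (270, 0.39), (274, 0.4), (278, 0.39), (282, 0.39), (286, 0.39), (290, 0.4), (294, 0.39), (298, 0.4), (302, 0.4), (306, 0.4), (310, 0.4), (314, 0.4), (318, 0.52)]
100 [(190, 0.65), (194, 0.41), (198, 0.42), (202, 0.41), (206, 0.42), (210, 0.41), (214, 0.41), (218, 0.41), (222, 0.4), (226, 0.4), (230, 0.39), (234, 0.39), (238, 0.4), (242, 0.4), (246, 0.4), (250, 0.4), (254, 0.4), (258, 0.4), (262, 0.39), (266, 0.39), (270, 0.4), (274, 0.38), (278, 0.4), (282, 0.39), (286, 0.39), (290, 0.39), (294, 0.4), (298, 0.4), (302, 0.4), (306, 0.4), (310, 0.4), (314, 0.39), (318, 0.58)]
[(0, 0.4), (3, 0.4), (6, 0.39), (9, 0.4), (12, 0.4), (15, 0.4), (18, 0.39), (21, 0.4), (24, 0.4), (27, 0.4), (30, 0.4), (33, 0.4), (36, 0.41), (39, 0.4), (42, 0.4), (45, 0.39), (48, 0.4), (51, 0.4), (54, 0.4), (57, 0.4)]
```

arm_command(
  plan=[
    {"tx": 0.001,"ty": 0.0015,"tz": -0.02,"rx": 0,"ry": 0,"rz": 0,"hand": 0.4},
    {"tx": 0,"ty": 0,"tz": -0.03,"rx": 0,"ry": 0,"rz": 0,"hand": 0.4},
    {"tx": 0,"ty": 0,"tz": -0.015,"rx": 0,"ry": 0,"rz": 0,"hand": 0.4},
    {"tx": 0,"ty": 0,"tz": -0.008,"rx": 0,"ry": 0,"rz": 0,"hand": 0.4},
    {"tx": 0,"ty": 0,"tz": -0.005,"rx": 0,"ry": 0,"rz": 0,"hand": 0.4},
    {"tx": 0,"ty": 0,"tz": -0.005,"rx": 0,"ry": 0,"rz": 0,"hand": 0.4},
    {"tx": 0,"ty": 0,"tz": -0.004,"rx": 0,"ry": 0,"rz": 0,"hand": 0.4},
    {"tx": 0,"ty": 0,"tz": -0.004,"rx": 0,"ry": 0,"rz": 0,"hand": 0.4},
    {"tx": 0,"ty": 0,"tz": -0.003,"rx": 0,"ry": 0,"rz": 0,"hand": 0.4},
    {"tx": 0,"ty": 0,"tz": 0,"rx": 0,"ry": 0,"rz": 0,"hand": 0.4},
  ],
)

```text
clock: 31.75
eef_pos: [0.6058, 0.0462, 0.1214]
tool_rot: [-2.39, -2.038, 0.001]
force: [-0.0, -1.2, -1.8]
grip_width: 0.0617
finger_force: 30.0
```

arm_command(
  plan=[
    {"tx": 0,"ty": -0.001,"tz": -0.002,"rx": 0,"ry": 0,"rz": 0,"hand": 0.4},
    {"tx": 0,"ty": 0,"tz": -0.002,"rx": 0,"ry": 0,"rz": 0,"hand": 0.4},
    {"tx": 0,"ty": 0,"tz": -0.001,"rx": 0,"ry": 0,"rz": 0,"hand": 0.4},
    {"tx": 0,"ty": 0,"tz": 0,"rx": 0,"ry": 0,"rz": 0,"hand": 0.4},
    {"tx": 0,"ty": 0,"tz": 0,"rx": 0,"ry": 0,"rz": 0,"hand": 0.4},
    {"tx": 0,"ty": 0,"tz": 0,"rx": 0,"ry": 0,"rz": 0,"hand": 0.4},
    {"tx": 0,"ty": 0,"tz": 0,"rx": 0,"ry": 0,"rz": 0,"hand": 0.4},
    {"tx": 0,"ty": 0,"tz": 0,"rx": 0,"ry": 0,"rz": 0,"hand": 0.4},
    {"tx": 0,"ty": 0,"tz": 0,"rx": 0,"ry": 0,"rz": 0,"hand": 0.4},
    {"tx": 0,"ty": 0,"tz": 0,"rx": 0,"ry": 0,"rz": 0,"hand": 0.4},
  ],
)

```text
clock: 33.0
eef_pos: [0.6059, 0.0452, 0.1166]
tool_rot: [2.39, 2.038, -0.0]
force: [-0.6, 0.4, -2.9]
grip_width: 0.0618
finger_force: 30.0
```

arm_command(
  plan=[
    {"tx": 0,"ty": 0,"tz": -0.0005,"rx": 0,"ry": 0,"rz": 0,"hand": 0.4},
    {"tx": 0,"ty": 0,"tz": 0,"rx": 0,"ry": 0,"rz": 0,"hand": 0.9},
    {"tx": 0,"ty": 0,"tz": 0,"rx": 0,"ry": 0,"rz": 0,"hand": 0.9},
    {"tx": 0,"ty": 0,"tz": 0,"rx": 0,"ry": 0,"rz": 0,"hand": 0.9},
    {"tx": 0,"ty": 0,"tz": 0.02,"rx": 0,"ry": 0,"rz": 0,"hand": 0.9},
    {"tx": 0,"ty": 0,"tz": 0.05,"rx": 0,"ry": 0,"rz": 0,"hand": 0.9},
    {"tx": 0,"ty": 0,"tz": 0.06,"rx": 0,"ry": 0,"rz": 0,"hand": 0.9},
    {"tx": 0,"ty": -0.03,"tz": 0.05,"rx": 0,"ry": 0,"rz": 0,"hand": 0.9},
    {"tx": -0.01,"ty": -0.05,"tz": 0.03,"rx": 0,"ry": 0,"rz": 0,"hand": 0.9},
    {"tx": -0.01,"ty": -0.04,"tz": 0,"rx": 0,"ry": 0,"rz": 0,"hand": 0.9},
  ],
)

```text
clock: 34.25
eef_pos: [0.5871, -0.0761, 0.3308]
tool_rot: [2.386, 2.034, 0.007]
force: [0.0, 0.7, -0.6]
grip_width: 0.0825
finger_force: 0.0
```

```bash
python3 - <<'E'
from h import *
[camera("scene") for _ in range(6)];c=camera("wrist");np.savez("w11.npz",**c);f=c["frame"];cv2.imwrite("pics/w11.png",f[:,:,::-1])
s=sense();M=R.from_rotvec(s["tool_rot"]).as_matrix();print(s["eef_pos"])
E=np.array([.606,.0465]);a=np.radians(-9.2);Q=np.array([[np.cos(a),-np.sin(a)],[np.sin(a),np.cos(a)]])
Rm=R.from_rotvec(c["rotation"]).as_matrix();px=lambda P:(lambda v:(c["intrinsics"]@v/v[2])[:2])(Rm.T@(P-c["xyz"]))
P=lambda x,y,z:px(np.r_[E+Q@[x,y],z])
# sample along the beam's axis and across it: red and blue/red at predicted model coordinates (mm)
def line(fixed,vals,z):
    for t in vals:
        x,y=(fixed,t) if ax else (t,fixed);u,v=np.round(P(x/1e3,y/1e3,z)).astype(int)
        yield t,f[v,u].tolist() if 0<=u<512 and 0<=v<384 else None
ax=1;print("end+",*line(0,range(120,142,2),.128));print("end-",*line(0,range(-142,-118,2),.128))
ax=0
for y in(90,0,-90):print("across",y,*line(y,list(range(-40,-22,2))+list(range(24,42,2)),.128))
E
```

```text
[ 0.58605953 -0.07294689  0.32654437]
end+ (120, None) (122, None) (124, None) (126, None) (128, None) (130, None) (132, None) (134, None) (136, None) (138, None) (140, None)
end- (-142, [227, 190, 138]) (-140, [227, 189, 138]) (-138, [228, 190, 139]) (-136, [227, 189, 138]) (-134, [228, 189, 138]) (-132, [226, 190, 138]) (-130, [222, 185, 133]) (-128, [187, 130, 83]) (-126, [210, 140, 84]) (-124, [209, 139, 84]) (-122, [153, 105, 67]) (-120, [141, 97, 61])
across 90 (-40, None) (-38, None) (-36, None) (-34, None) (-32, None) (-30, None) (-28, None) (-26, None) (-24, None) (24, None) (26, None) (28, None) (30, None) (32, None) (34, None) (36, None) (38, None) (40, None)
across 0 (-40, [228, 187, 124]) (-38, [228, 183, 120]) (-36, [229, 199, 132]) (-34, [228, 182, 122]) (-32, [213, 156, 103]) (-30, [181, 124, 76]) (-28, [213, 142, 85]) (-26, [209, 138, 82]) (-24, [214, 141, 82]) (24, [202, 133, 79]) (26, [205, 134, 78]) (28, [200, 133, 80]) (30, [199, 155, 100]) (32, [227, 191, 125]) (34, [228, 189, 126]) (36, [227, 180, 119]) (38, [222, 171, 112]) (40, [224, 174, 115])
across -90 (-40, [169, 136, 99]) (-38, [170, 136, 99]) (-36, [161, 128, 92]) (-34, [147, 117, 86]) (-32, [134, 106, 76]) (-30, [128, 90, 59]) (-28, [137, 92, 59]) (-26, [137, 93, 60]) (-24, [137, 93, 59]) (24, [136, 92, 59]) (26, [138, 96, 60]) (28, [135, 93, 59]) (30, [133, 100, 69]) (32, [161, 123, 84]) (34, [158, 123, 85]) (36, [156, 120, 81]) (38, [156, 120, 84]) (40, [158, 122, 85])
```

The beam's top edges lie at -31 to +30 mm across and its near end at about -129 mm in the ends' frame, at height 128 mm. That is home to within about 1 to 2 mm. The gripper is clear, so I'll hand in.

```bash
python3 -c "
from cell import hand_in;print(hand_in())"
```

```text
the job is handed in; nothing more can be done
None
```

The trestle is assembled and handed in at about 35 s: stretcher down in its slots, both pegs home, and the beam on top between the upstands, centred to about 1–2 mm judging by its near end (the far end was out of view). The bench dog wasn't touched; the hand-in gave no verdict.

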